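# Dry-stack a segmented lidded box for glue-up

## Task

Dry-stack the turned box for gluing. First its body on the aluminium board with the tall pin: the dark brown walnut ring at the bottom, then the pale maple ring, then the red padauk ring on top. Then its lid on the green board with the short pin: the smaller purple ring, then the black knob with its foot in the ring's hole; all must lie flat, and the glue bottle and pencil jar must not be knocked over.

Things in the scene. Friction and masses are not known exactly. Their poses are not given: they have to be found in the camera images.
- walnut_ring: Dark brown walnut ring with pale seams, outer diameter 66 mm, 18 mm high, centre hole 30 mm diameter, eight segments with thin seams on top; origin at the centre of its underside, z up. 45 g nominal.
- maple_ring: Pale cream maple ring with dark seams, outer diameter 66 mm, 18 mm high, centre hole 30 mm diameter, eight segments with thin seams on top; origin at the centre of its underside, z up. 45 g nominal.
- padauk_ring: Red padauk ring with dark seams, outer diameter 66 mm, 18 mm high, centre hole 30 mm diameter, eight segments with thin seams on top; origin at the centre of its underside, z up. 45 g nominal.
- purple_ring: Smaller purple ring with pale seams, outer diameter 56 mm, 18 mm high, centre hole 30 mm diameter, eight segments with thin seams on top; origin at the centre of its underside, z up. 45 g nominal.
- knob: Black lid knob with a brass band and brass dot on top, 40 mm high, standing on its foot (22 mm diameter, 8 mm high); the body above is 38 mm diameter from 8 to 34 mm, then domed. Seated, the foot hangs in the ring's hole and the body rests on the ring: knob origin 10 mm above the ring's. Origin at the centre of the foot's underside, z up. 30 g nominal.
- body_board: Aluminium round board, fixed to the bench, 100 mm diameter, 18 mm thick, with a steel centring pin 18 mm diameter standing 44 mm above its top, rounded at the tip. Origin at the centre of its underside, on the bench; the pin is on its z axis. Three rings stacked on it reach 72 mm above the bench.
- lid_board: Green round board, fixed to the bench, 100 mm diameter, 18 mm thick, with a steel centring pin 18 mm diameter standing only 8 mm above its top. Origin at the centre of its underside, on the bench; the pin is on its z axis.
- glue_bottle: Yellow glue bottle with an orange cap, 56 mm diameter, 140 mm tall, loose; a bystander. Origin at the centre of its underside.
- pencil_jar: Glass jar with three pencils, 68 mm diameter, the pencils reach 155 mm high, loose; a bystander. Origin at the centre of its underside.
There are look-alikes about, which are no part of the job. Leave any blue or turquoise look-alike of the purple_ring alone. Several things have the shape of the knob; the one meant has the colours described above.

How it is judged:
By the outcome, as a careful person would: the job done as asked, in the order asked, and still so for the second after the job is handed in, with the robot touching nothing.
It also fails if it takes over 128 s, if anything falls off the work surface, if the arm or the gripper's body presses on something with over 40 N, if the wrist force passes 120 N, or if a joint passes its speed limit or range.

## Robot

A 6-joint arm with a two-finger parallel gripper is mounted at the origin on the work surface. World frame = base frame: x ahead of the robot, y to its left, z up, the work surface at z = 0. Lengths are in mm, angles in rad, forces in N, time in s.
With the tool pointing down it reaches from about 350 to 875 mm from the base axis. Payload 4.2 kg.
Tool frame: the origin (TCP) lies between the finger pads; the fingertips stand 25 mm ahead of it and the grasp point (between the pads) lies 6 mm ahead of it; z points along the fingers, y is the line along which they close (so a half turn about z gives the same grasp; the last joint's range is limited). The gripper opens to 85 mm and grips with 20 to 120 N. Pads are 22 mm wide; open, the fingers measure 114 mm over their backs; the gripper's body (76 mm by 85 mm) begins 54 mm behind the grasp point. The pads swing forward as they close: fully open they stand 13 mm farther back than shut.
Start: joints at [1.367, 0.385, 0.008, 0, -1.194, -0.259], TCP at [279.001, 559.248, 256.312] pointing down, gripper open.
Joint ranges: [-3.14, 3.14], [-1.21, 2.06], [-1.07, 1.41], [-3.16, 2.05], [-2.99, -0.16], [-3.1, 3.1]. Speed limits (rad/s): [2.79, 2.79, 3.14, 3.14, 3.14, 3.14].

## Interface

Orientations are given as a unit quaternion [x, y, z, w].
In Python, from bench import arm gives the robot as it stands.
- The arm moves only by the shell command python3 -m pendant 'ROWS'. ROWS is JSON, a list of rows, each a list of 7 numbers: the shift along the tool's x, y, z in m, then the turn, a rotation vector about the tool's x, y, z in degrees, then the finger opening in m, from 0 to 0.0854. In form: [[x, y, z, wx, wy, wz, fingers], ...]. A call has 1 to 12 rows; each row shifts and turns the commanded pose from where the row before left it, along the tool's axes as they then stand; what a row does not reach is not made up. A row lasts 1/10 s, in which the tool goes at most 50 mm and 8.59 degrees, less where a joint would pass 70% of its speed; a pose out of reach is approached as far as the arm can. A call is refused whole if a number of a shift passes 0.05 or a number of a turn 8.59, either way. A call with a gripper value outside its range is refused whole. The fingers move at their own pace and stop on an object; the grip force is fixed at half the most. Time passes only in rows, so rows that do not move let the fingers close. It gives the time, the measured TCP pose, the force, the opening and the grip force at its end, in the units of the state.
- arm.read_state(): the state, without advancing time (a new reading comes with each control period).
- arm.get_image(name): name is "scene" or "top" or "wrist"; returns a dict with "image" (480x640x3 uint8, red, green, blue), "fx", "fy", "cx", "cy" (pixels), "xyz" and "rotation" of the camera in the world. Camera axes: x right, y down, z forward; pixel columns grow to the right and rows downward; lengths in mm; the calibration is good to about 2 mm. The wrist camera is an equidistant fisheye: a pixel r from the principal point sees the ray r / f radians off the axis. A picture is of the moment at which its call begins. There is no depth.
- arm.job_done(): hands the job in; it is judged then, once.
The state is a dict: "clock": time; "joints": joint angles; "joint_vel": joint speeds; "joint_efforts": joint torques, N m; "position": TCP position; "ee_rot": TCP orientation; "contact_force": force on the tool from outside, world axes, zero at the start; "wrist_torque": the same for the moment, N m; "gripper_width": finger opening in mm; "grasp_force": force on a finger pad.
Only numpy, scipy, OpenCV 4.12 (cv2) and the standard library are available. Lean on these libraries where they do the work, as an engineer would, in place of code of your own. Each camera call takes 0.05 s, during which the arm holds its last target. There are 200 camera calls.

## Working session

There is one attempt and no reset: what is moved stays moved. The work goes in short steps, Python scripts to look and compute and a shell command to move; the robot and the scene stay as the last step left them, time stands still between calls to the robot, and variables do not carry over. Pictures are saved under pics/ and viewed, at most 15 in all, crops included, and the job is handed in when it is done.

```bash
ls; mkdir -p pics; cat > h.py <<'E'
import numpy as np, cv2
from bench import arm
def snap(name,fn=None):
    d=arm.get_image(name)
    if fn: cv2.imwrite('pics/'+fn,cv2.cvtColor(d['image'],cv2.COLOR_RGB2BGR))
    return d
def ray(d,u,v,name):
    x=(u-d['cx'])/d['fx'];y=(v-d['cy'])/d['fy']
    if name=='wrist':
        r=np.hypot(x,y);s=np.sin(r)/r if r>1e-9 else 1
        c=np.array([x*s,y*s,np.cos(r)])
    else: c=np.array([x,y,1.])
    return np.array(d['xyz']),np.array(d['rotation']).reshape(3,3)@c
def onplane(d,u,v,z,name):
    o,r=ray(d,u,v,name); return o+r*(z-o[2])/r[2]
E
python3 - <<'E'
from h import *
for n in ('top','scene','wrist'):
    d=snap(n,n+'0.png'); print(n,{k:np.round(d[k],3).tolist() for k in d if k!='image'})
print(arm.read_state())
E
```

```text
pics
top {'fx': 539.523, 'fy': 539.523, 'cx': 320.578, 'cy': 239.244, 'xyz': [307.116, 26.859, 1300.625], 'rotation': [0.704, -0.703, 0.075, -0.065]}
scene {'fx': 506.082, 'fy': 506.082, 'cx': 322.384, 'cy': 247.306, 'xyz': [1180.304, -216.019, 793.533], 'rotation': [0.771, 0.53, -0.207, -0.286]}
wrist {'fx': 371.648, 'fy': 371.648, 'cx': 321.012, 'cy': 236.684, 'xyz': [355.048, 521.211, 373.542], 'rotation': [-0.519, 0.839, 0.141, -0.088]}
{'clock': 0.15, 'joints': array([ 1.36660737e+00,  3.85394807e-01,  6.97097934e-03, -3.22397133e-04,
       -1.19404526e+00, -2.58600413e-01]), 'joint_vel': array([ 1.46924229e-03, -1.85420571e-03,  3.59317301e-03,  1.52865220e-03,
        1.11370524e-05,  1.76412124e-03]), 'joint_efforts': array([ 7.15012411e-04, -3.92678189e+01,  1.88581735e+01,  4.18861270e+00,
       -3.41179802e-03, -6.01032909e-06]), 'position': array([278.84302955, 558.91080182, 255.48049784]), 'ee_rot': array([ 9.73333509e-01, -2.29393023e-01, -1.27036189e-04,  8.40148941e-04]), 'contact_force': array([-0.88254747, -0.03872544,  0.0398783 ]), 'wrist_torque': array([0.01319317, 0.00620665, 0.04890151]), 'grasp_force': 0.0, 'gripper_width': 85.46685365234146}
```

Rotation is a quaternion; I fix the helper and look.

```bash
sed -i 's/np.array(d\[.rotation.\]).reshape(3,3)@c/R.from_quat(d["rotation"]).as_matrix()@c/; 1a from scipy.spatial.transform import Rotation as R' h.py; cat h.py | sed -n 8,16p
```

```text
def ray(d,u,v,name):
    x=(u-d['cx'])/d['fx'];y=(v-d['cy'])/d['fy']
    if name=='wrist':
        r=np.hypot(x,y);s=np.sin(r)/r if r>1e-9 else 1
        c=np.array([x*s,y*s,np.cos(r)])
    else: c=np.array([x,y,1.])
    return np.array(d['xyz']),R.from_quat(d["rotation"]).as_matrix()@c
def onplane(d,u,v,z,name):
    o,r=ray(d,u,v,name); return o+r*(z-o[2])/r[2]
```

View pics/top0.png

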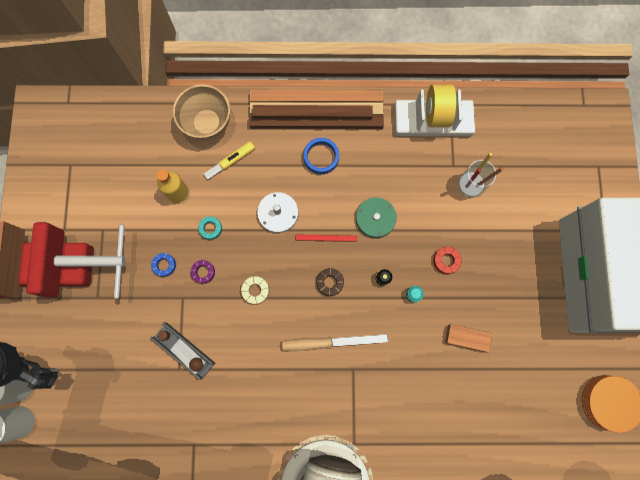

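View pics/scene0.png

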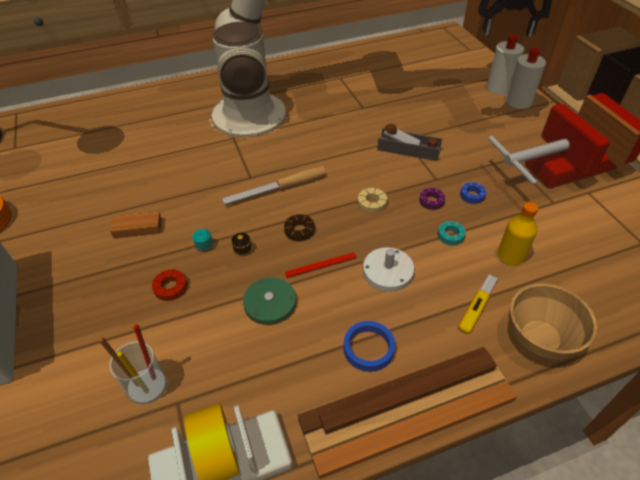

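Top view: pins at about (277,210) on aluminium and (377,216) on green; walnut (330,282), maple (255,290), padauk (448,260), purple (203,271), black knob (384,277); turquoise knob look-alike at (415,294). The scene view agrees. I measure by masks in both views.

```bash
cat > m.py <<'E'
from h import *
# name: top px, scene px, radius px(top, scene), mask fn, mid height, true diameter
def msk(im,name):
    h=cv2.cvtColor(im,cv2.COLOR_RGB2HSV).astype(int); H,S,V=h[...,0],h[...,1],h[...,2]
    return {'walnut':(V<100),'maple':(S<125)&(V>165),'padauk':((H<5)|(H>174))&(S>150)&(V>70),
     'purple':(H>135)&(H<172)&(S>60),'knob':(V<70),'alu':(S<60)&(V>100),'green':(H>50)&(H<90)&(S>60)&(V<150),
     'bottle':(H>18)&(H<32)&(S>190)}[name].astype(np.uint8)
T={'walnut':((330,282),(300,227),9,66),'maple':((255,290),(372,199),9,66),'padauk':((448,260),(170,285),9,66),
 'purple':((203,271),(432,198),9,56),'knob':((384,277),(241,243),20,38),'alu':((277,212),(388,269),13,100),'green':((377,217),(270,300),13,100)}
def meas(d,cam,n,px,z,rad=30):
    im=d['image']; m=msk(im,n); k=np.zeros_like(m); cv2.circle(k,px,rad,1,-1); m&=k
    m=cv2.morphologyEx(m,cv2.MORPH_CLOSE,np.ones((5,5),np.uint8))
    _,lab,st,_=cv2.connectedComponentsWithStats(m); b=1+np.argmax(st[1:,4]); m=(lab==b).astype(np.uint8)
    c=cv2.convexHull(max(cv2.findContours(m,0,2)[0],key=cv2.contourArea))
    M=cv2.moments(c); u,v=M['m10']/M['m00'],M['m01']/M['m00']
    p=onplane(d,u,v,z,cam); e=cv2.fitEllipse(c) 
    s=np.linalg.norm(p-d['xyz'])/d['fx']
    return p,(u,v),e[1][0]*s,e[1][1]*s
if __name__=='__main__':
    t=snap('top');s=snap('scene')
    for n,(a,b,z,D) in T.items():
        for d,cam,px in((t,'top',a),(s,'scene',b)):
            p,uv,w,l=meas(d,cam,n,px,z,36 if D==100 else 24); print(n,cam,np.round(p[:2],1),np.round(uv),round(w),round(l),D)
    # pins: bottle & jar via base
    for n,px,cam,d,z in(('alu pin','t',0,0,0),): pass
    for u,v,z in((277,210,62),(377,216,26)): print('pin eye',onplane(t,u,v,z,'top')[:2])
    print('bottle',onplane(t,172,188,70,'top')[:2],'jar',onplane(t,474,184,50,'top')[:2])
E
python3 m.py
```

```text
walnut top [461.9 -11.2] [329. 282.] 66 68 66
walnut scene [459.9 -10. ] [299. 228.] 60 73 66
maple top [442.4 166.5] [255. 290.] 115 115 66Traceback (most recent call last):
  File "m.py", line 23, in <module>
    p,uv,w,l=meas(d,cam,n,px,z,36 if D==100 else 24); print(n,cam,np.round(p[:2],1),np.round(uv),round(w),round(l),D)
             ~~~~^^^^^^^^^^^^^^^^^^^^^^^^^^^^^^^^^^^
  File "m.py", line 13, in meas
    _,lab,st,_=cv2.connectedComponentsWithStats(m); b=1+np.argmax(st[1:,4]); m=(lab==b).astype(np.uint8)
                                                        ~~~~~~~~~^^^^^^^^^^
    return _wrapfunc(a, 'argmax', axis=axis, out=out, **kwds)
    return bound(*args, **kwds)
ValueError: attempt to get argmax of an empty sequence
```

View pics/wrist0.png

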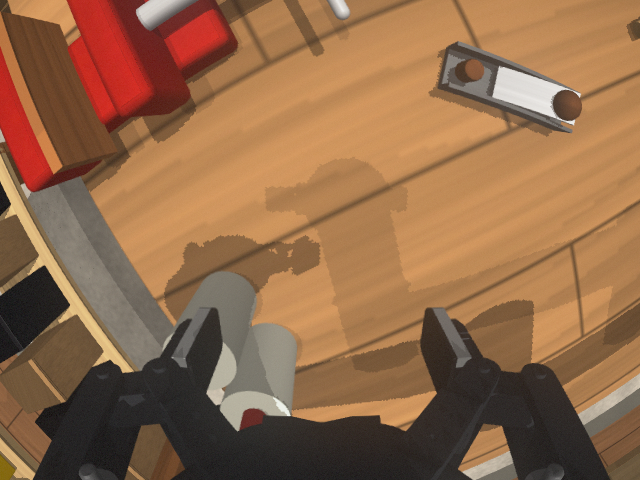

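The wrist view shows the fingers over bare bench near the grey bottles and the vice, with the plane at (520,85); no targets are in it. Fixing the masks by sampled colours.

```bash
python3 - <<'E'
from h import *
for n,pts in(('top',dict(maple=(255,280),maple2=(246,293),wood=(235,310),green=(365,222),purple=(194,273),alu=(265,205),padauk=(438,262))),('scene',dict(maple=(364,198),maple2=(381,203),wood=(350,215),wood2=(395,180),alu=(375,265)))):
    h=cv2.cvtColor(cv2.imread(f'pics/{n}0.png'),cv2.COLOR_BGR2HSV)
    for k,(u,v) in pts.items(): print(n,k,np.median(h[v-2:v+3,u-2:u+3].reshape(-1,3),0))
E
sed -i "s/'maple':(S<125)&(V>165)/'maple':(H>16)\&(H<40)\&(S<130)\&(V>120)/" m.py; python3 m.py
```

```text
top maple [ 31.  56. 234.]
top maple2 [ 31.  56. 234.]
top wood [ 15. 124. 190.]
top green [ 71.  93. 149.]
top purple [155. 147. 125.]
top alu [ 75.   4. 236.]
top padauk [  4. 163. 221.]
scene maple [ 20. 130. 174.]
scene maple2 [ 21. 128. 191.]
scene wood [ 15. 169. 132.]
scene wood2 [ 15. 170. 147.]
scene alu [ 23.  29. 193.]
walnut top [461.8 -11.2] [329. 282.] 66 68 66
walnut scene [459.8 -10.3] [299. 228.] 60 74 66
maple top [443.2 167.5] [255. 290.] 68 69 66
maple scene [433.5 171.2] [372. 198.] 42 62 66
padauk top [ 515.9 -297.6] [447. 260.] 65 67 66Traceback (most recent call last):
  File "m.py", line 23, in <module>
    p,uv,w,l=meas(d,cam,n,px,z,36 if D==100 else 24); print(n,cam,np.round(p[:2],1),np.round(uv),round(w),round(l),D)
             ~~~~^^^^^^^^^^^^^^^^^^^^^^^^^^^^^^^^^^^
  File "m.py", line 15, in meas
    M=cv2.moments(c); u,v=M['m10']/M['m00'],M['m01']/M['m00']
                          ~~~~~~~~^~~~~~~~~
ZeroDivisionError: float division by zero
```

```bash
sed -i "s/(S<130)&(V>120)/(S<145)\&(V>100)/; s/((H<5)|(H>174))&(S>150)/((H<9)|(H>172))\&(S>150)/; s/&(S>60)&(V<150)/\&(S>60)/" m.py; python3 m.py
```

```text
walnut top [461.8 -11.2] [329. 282.] 66 68 66
walnut scene [459.9 -10. ] [299. 228.] 60 73 66
maple top [443.2 167.5] [255. 290.] 68 69 66
maple scene [437.3 169.6] [372. 200.] 55 67 66
padauk top [ 516.  -297.7] [447. 260.] 67 70 66
padauk scene [ 510.9 -297.2] [169. 284.] 60 71 66
purple top [487.3 294.4] [202. 271.] 56 58 56
purple scene [482.2 296.8] [432. 198.] 48 57 56
knob top [ 472.2 -139.8] [383. 277.] 36 41 38
knob scene [ 469.5 -138.5] [241. 244.] 40 48 38
alu top [633.6 116. ] [277. 212.] 100 100 100
alu scene [633.6 115.8] [388. 269.] 85 101 100
green top [ 621.7 -125.6] [376. 217.] 97 99 100
green scene [ 620.  -125.5] [269. 300.] 83 98 100
pin eye [626.19994657 113.56296983]
pin eye [ 621.15828448 -127.34279961]
bottle [676.98568284 361.70912988] jar [ 695.72881858 -361.55115811]
```

Both views agree to about 5 mm, and the diameters fit. Level the tool with the world axes (tool x = +X, tool y = -Y), go above the walnut.

```bash
python3 -m pendant '[[0,0,0,0,0,-6.63,0.08],[0,0,0,0,0,-6.63,0.08],[0,0,0,0,0,-6.63,0.08],[0,0,0,0,0,-6.63,0.08],[0,0,0,0,0,0,0.08]]'
python3 -m pendant '[[0.01,0.04,0,0,0,0,0.08],[0.012,0.048,0,0,0,0,0.08],[0.012,0.048,0,0,0,0,0.08],[0.012,0.048,0,0,0,0,0.08],[0.012,0.048,0,0,0,0,0.08],[0.012,0.048,0,0,0,0,0.08],[0.012,0.048,0,0,0,0,0.08],[0.012,0.048,0,0,0,0,0.08],[0.012,0.048,0,0,0,0,0.08],[0.012,0.048,0,0,0,0,0.08],[0.012,0.048,0,0,0,0,0.08],[0.01,0.04,0,0,0,0,0.08]]'
python3 -m pendant '[[0.03,0.01,0.03,0,0,0,0.08],[0.02,0,0.03,0,0,0,0.08],[0,0,0.02,0,0,0,0.08],[0,0,0,0,0,0,0.08],[0,0,0,0,0,0,0.08]]'
python3 - <<'E'
from h import *
d=snap('wrist','w1.png'); s=arm.read_state(); print(s['position'],R.from_quat(s['ee_rot']).as_matrix().round(3).tolist(),d['xyz'],s['contact_force'],s['gripper_width'])
E
```

```text
clock: 0.95
position: [279.0, 559.2, 256.3]
ee_rot: [1.0, -0.0, -0.0, -0.0]
contact_force: [-0.7, 0.5, -0.5]
gripper_width: 80.0
grasp_force: 0.0
clock: 2.15
position: [419.1, -3.0, 256.8]
ee_rot: [1.0, -0.002, 0.001, -0.0]
contact_force: [0.9, 0.9, 0.1]
gripper_width: 79.9
grasp_force: 0.0
clock: 2.65
position: [469.2, -10.8, 176.8]
ee_rot: [1.0, -0.0, 0.0, 0.0]
contact_force: [0.4, -0.1, 1.1]
gripper_width: 80.3
grasp_force: 0.0
[469.59421986 -10.52687739 177.51386684] [[1.0, -0.0, 0.002], [-0.0, -1.0, 0.0], [0.002, -0.0, -1.0]] [554.24523235 -10.88804877 294.97149041] [ 0.86640786 -0.11358147 -0.36990463] 80.16866269401147
```

View pics/w1.png

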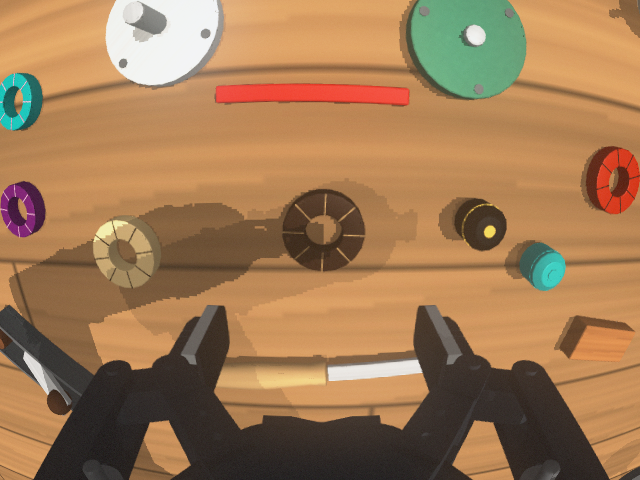

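The wrist view shows the walnut centred at (323,230), fingers either side below, and all other pieces and both pins. Measure them from this view too.

```bash
cat > w.py <<'E'
from m import *
import sys
# usage: w.py name u v rad z ...
d=snap('wrist'); s=arm.read_state(); print('tcp',s['position'].round(1))
a=sys.argv[1:]
for i in range(0,len(a),5):
    p,uv,w,l=meas(d,'wrist',a[i],(int(a[i+1]),int(a[i+2])),float(a[i+4]),int(a[i+3]))
    print(a[i],p[:2].round(1),np.round(uv),round(w),round(l),'d',(p-s['position'])[:2].round(1))
E
python3 w.py walnut 323 230 50 9 maple 127 253 50 9 padauk 613 180 48 9 purple 22 208 40 9 knob 480 225 40 22 alu 163 30 75 9 green 467 45 75 9
python3 - <<'E'
from h import *
d=arm.get_image('wrist')
for u,v,z in((133,13,62),(160,28,18),(476,35,26)): print(onplane(d,u,v,z,'wrist').round(1))
E
```

```text
tcp [469.7 -10.4 177.8]
walnut [461.  -12.3] [323. 230.] 66 67 d [-8.7 -1.9]
maple [441.6 165.8] [128. 251.] 64 71 d [-28.1 176.2]
padauk [ 514.3 -297.6] [613. 180.] 61 74 d [  44.6 -287.2]
purple [485.7 294.2] [ 23. 209.] 52 64 d [ 16.1 304.6]
knob [ 470.5 -141.1] [480. 225.] 39 45 d [   0.8 -130.7]
alu [622.4 114.8] [164.  39.] 95 108 d [152.7 125.2]
green [ 615.7 -127.5] [469.  45.] 92 108 d [ 146.  -117.1]
[632.9 116.1  62. ]
[630.2 114.8  18. ]
[ 621.5 -126.5   26. ]
```

```bash
python3 -m pendant '[[-0.008,0.0015,0.04,0,0,0,0.08],[0,0,0.04,0,0,0,0.08],[0,0,0.04,0,0,0,0.08],[0,0,0.017,0,0,0,0.08],[0,0,0,0,0,0,0.08]]'
for i in 1 2 3; do python3 -m pendant '[[0,0,0.004,0,0,0,0.08],[0,0,0,0,0,0,0.08]]' | grep -E 'pos|contact'; done
```

```text
clock: 3.3
position: [460.1, -12.3, 38.2]
ee_rot: [1.0, 0.0, -0.002, 0.001]
contact_force: [0.3, -0.2, 0.5]
gripper_width: 80.1
grasp_force: 0.0
position: [462.1, -11.8, 36.6]
contact_force: [-0.4, 0.2, -0.5]
position: [461.3, -12.1, 31.9]
contact_force: [-0.6, -0.5, -0.1]
position: [460.9, -12.3, 27.1]
contact_force: [0.3, -0.0, -0.1]
```

```bash
for i in 1 2 3; do python3 -m pendant '[[0,0,0.003,0,0,0,0.08],[0,0,0,0,0,0,0.08]]' | grep -E 'pos|contact'; done
python3 - <<'E'
from h import *
snap('scene','s1.png'); im=cv2.imread('pics/s1.png'); cv2.imwrite('pics/s1c.png',cv2.resize(im[150:290,200:400],None,fx=4,fy=4))
E
```

```text
position: [460.8, -12.3, 24.0]
contact_force: [-0.2, -0.3, -0.2]
position: [460.8, -12.3, 20.9]
contact_force: [-1.1, 0.1, 1.1]
position: [460.8, -12.3, 18.0]
contact_force: [0.1, 0.2, -0.4]
```

View pics/s1c.png

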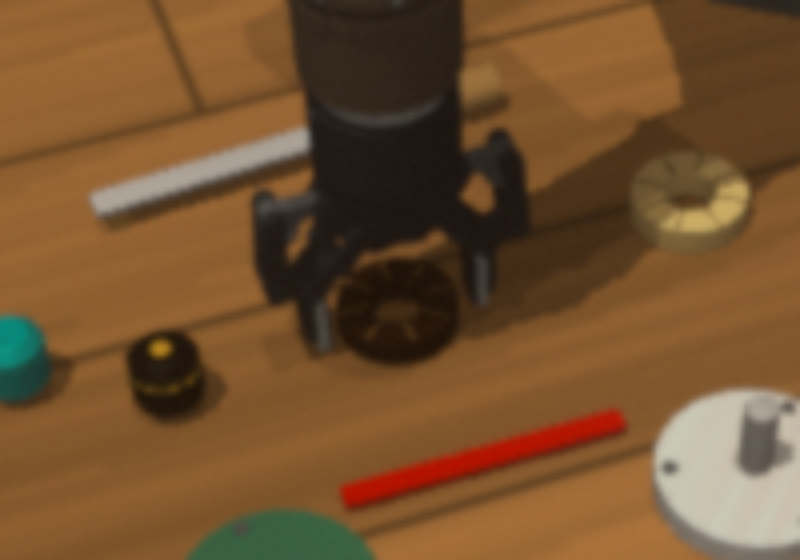

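The fingers straddle the ring with the tips just off the bench. Close here, lift a little.

```bash
python3 -m pendant '[[0,0,-0.002,0,0,0,0.08],[0,0,0,0,0,0,0.06],[0,0,0,0,0,0,0.06],[0,0,0,0,0,0,0.06],[0,0,0,0,0,0,0.06],[0,0,0,0,0,0,0.06]]'
python3 -m pendant '[[0,0,-0.02,0,0,0,0.06],[0,0,-0.05,0,0,0,0.06],[0,0,-0.05,0,0,0,0.06],[0,0,0,0,0,0,0.06]]'
```

```text
clock: 5.15
position: [461.3, -12.2, 21.4]
ee_rot: [1.0, 0.0, 0.0, -0.0]
contact_force: [-2.6, 1.4, 9.4]
gripper_width: 64.4
grasp_force: 63.6
clock: 5.55
position: [465.3, -11.3, 146.9]
ee_rot: [1.0, 0.001, 0.008, -0.002]
contact_force: [1.2, 0.9, -0.3]
gripper_width: 64.1
grasp_force: 66.4
```

```bash
python3 -m pendant '[[0.022,-0.016,0,0,0,0,0.06],[0.03,-0.022,0,0,0,0,0.06],[0.03,-0.023,0,0,0,0,0.06],[0.03,-0.023,0,0,0,0,0.06],[0.03,-0.022,0,0,0,0,0.06],[0.03,-0.022,0,0,0,0,0.06],[0,0,0,0,0,0,0.06],[0,0,0,0,0,0,0.06]]'
python3 - <<'E'
from h import *
snap('wrist','w2.png')
E
```

```text
clock: 6.35
position: [632.6, 116.0, 138.8]
ee_rot: [1.0, 0.0, -0.001, 0.0]
contact_force: [0.1, -0.0, -0.3]
gripper_width: 64.1
grasp_force: 66.4
```

View pics/w2.png

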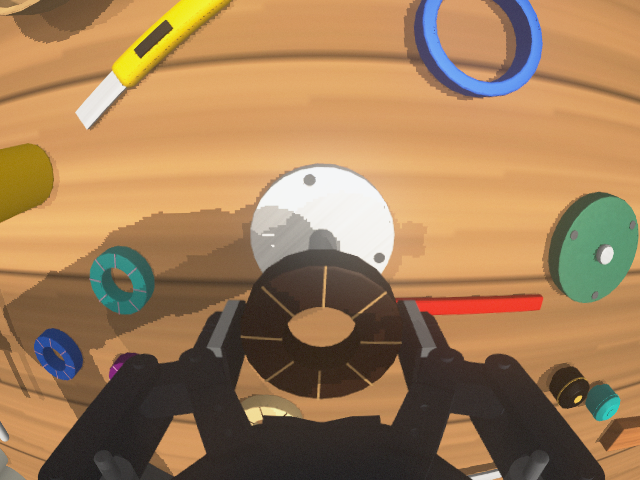

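```bash
python3 - <<'E'
from h import *
d=arm.get_image('wrist')
for u,v,z in((322,326,136),(322,323,127),(244,325,127),(402,325,127)): print(onplane(d,u,v,z,'wrist').round(1))
E
python3 -m pendant '[[0,0,0.04,0,0,0,0.06],[0,0,0.012,0,0,0,0.06],[0,0,0.01,0,0,0,0.06],[0,0,0.01,0,0,0,0.06],[0,0,0,0,0,0,0.06],[0,0,0,0,0,0,0.06]]'
```

```text
[638.5 115.  136. ]
[634.2 115.  127. ]
[632.6 147.7 127. ]
[632.5  81.3 127. ]
clock: 7.05
position: [633.5, 115.8, 69.0]
ee_rot: [1.0, 0.0, 0.001, -0.0]
contact_force: [-0.3, 0.3, 0.3]
gripper_width: 64.4
grasp_force: 66.4
```

Ring is over the pin with no contact; lower to the board and release.

```bash
python3 -m pendant '[[0,0,0.012,0,0,0,0.06],[0,0,0.01,0,0,0,0.06],[0,0,0.004,0,0,0,0.06],[0,0,0.002,0,0,0,0.06],[0,0,0,0,0,0,0.06]]'
```

```text
clock: 7.55
position: [633.0, 115.8, 40.1]
ee_rot: [1.0, 0.0, -0.0, 0.0]
contact_force: [-0.3, -0.1, -0.9]
gripper_width: 64.6
grasp_force: 66.4
```

```bash
python3 -m pendant '[[0,0,0.001,0,0,0,0.06],[0,0,0,0,0,0,0.07],[0,0,0,0,0,0,0.08],[0,0,0,0,0,0,0.08],[0,0,0,0,0,0,0.08]]'
python3 -m pendant '[[0,0,-0.02,0,0,0,0.08],[0,0,-0.04,0,0,0,0.08],[0,0,-0.04,0,0,0,0.08],[-0.03,-0.008,0,0,0,0,0.08],[-0.04,-0.01,0,0,0,0,0.08],[-0.04,-0.01,0,0,0,0,0.08],[-0.04,-0.01,0,0,0,0,0.08],[-0.04,-0.012,0,0,0,0,0.08],[0,0,0,0,0,0,0.08],[0,0,0,0,0,0,0.08]]'
python3 - <<'E'
from h import *
snap('wrist','w3.png')
E
```

```text
clock: 8.05
position: [633.1, 115.8, 39.4]
ee_rot: [1.0, 0.0, 0.0, -0.0]
contact_force: [-0.1, 0.9, 0.9]
gripper_width: 80.0
grasp_force: 0.0
clock: 9.05
position: [442.8, 166.3, 140.0]
ee_rot: [1.0, 0.001, 0.001, -0.0]
contact_force: [1.1, -0.3, -0.2]
gripper_width: 80.1
grasp_force: 0.0
```

View pics/w3.png

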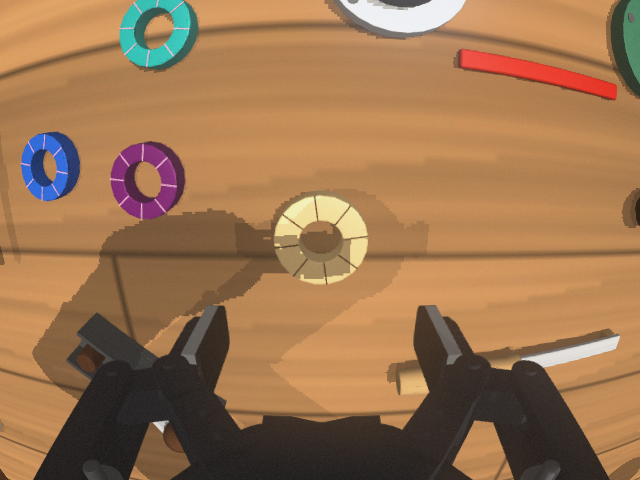

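The maple is at (321,239) between the fingers, free of the chisel handle (400,378) and the plane (100,340).

```bash
python3 w.py maple 321 239 60 9
python3 - <<'E'
from h import *
d=arm.get_image('wrist'); print(onplane(d,321,239,18,'wrist').round(1),onplane(d,400,360,10,'wrist').round(1))
d=arm.get_image('top'); 
E
```

```text
tcp [444.  166.2 139.7]
maple [441.1 166.9] [320. 239.] 66 68 d [-2.9  0.8]
[444.3 166.2  18. ] [332.7  99.3  10. ]
```

```bash
python3 -m pendant '[[-0.0015,-0.0005,0.04,0,0,0,0.08],[0,0,0.04,0,0,0,0.08],[0,0,0.025,0,0,0,0.08],[0,0,0.01,0,0,0,0.08],[0,0,0,0,0,0,0.08],[0,0,0,0,0,0,0.06],[0,0,0,0,0,0,0.06],[0,0,0,0,0,0,0.06],[0,0,0,0,0,0,0.06],[0,0,0,0,0,0,0.06]]'
python3 -m pendant '[[0,0,-0.02,0,0,0,0.06],[0,0,-0.05,0,0,0,0.06],[0,0,-0.05,0,0,0,0.06],[0,0,0,0,0,0,0.06],[0,0,0,0,0,0,0.06]]'
```

```text
clock: 10.25
position: [442.6, 167.0, 25.8]
ee_rot: [1.0, 0.0, 0.001, -0.001]
contact_force: [-0.5, 1.0, 6.8]
gripper_width: 62.6
grasp_force: 66.2
clock: 10.75
position: [441.7, 166.6, 145.8]
ee_rot: [1.0, -0.0, 0.001, -0.002]
contact_force: [0.2, -0.2, -0.4]
gripper_width: 62.7
grasp_force: 66.0
```

```bash
python3 -m pendant '[[0.0315,0.0105,0,0,0,0,0.06],[0.04,0.01,0,0,0,0,0.06],[0.04,0.01,0,0,0,0,0.06],[0.04,0.01,0,0,0,0,0.06],[0.04,0.01,0,0,0,0,0.06],[0,0,0,0,0,0,0.06],[0,0,0,0,0,0,0.06]]'
python3 - <<'E'
from h import *
snap('wrist','w4.png');snap('scene','s4.png'); a=cv2.imread('pics/w4.png')[130:430,150:490];b=cv2.imread('pics/s4.png')[150:300,300:470]
cv2.imwrite('pics/c4.png',np.hstack([cv2.resize(a,(400,353)),cv2.resize(b,(400,353))]))
E
```

```text
clock: 11.45
position: [632.1, 114.9, 141.2]
ee_rot: [1.0, -0.001, -0.003, 0.001]
contact_force: [-0.5, -0.8, -0.8]
gripper_width: 62.8
grasp_force: 65.9
```

View pics/c4.png

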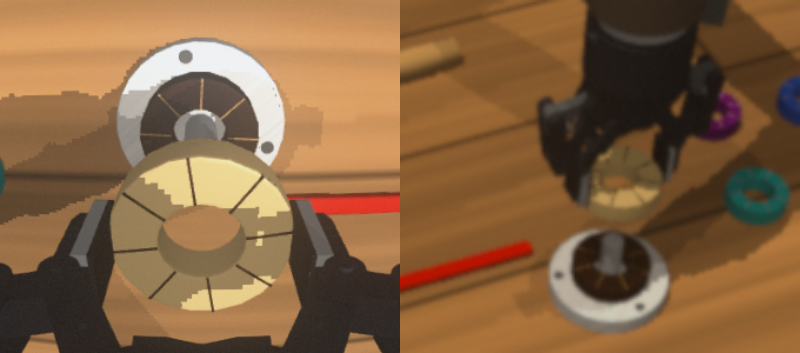

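Maple held level, walnut flat on the board. Lower.

```bash
python3 -m pendant '[[0,0,0.04,0,0,0,0.06],[0,0,0.014,0,0,0,0.06],[0,0,0.006,0,0,0,0.06],[0,0,0.006,0,0,0,0.06],[0,0,0,0,0,0,0.06],[0,0,0,0,0,0,0.06]]' | grep -E 'pos|cont'
python3 -m pendant '[[0,0,0.008,0,0,0,0.06],[0,0,0.005,0,0,0,0.06],[0,0,0.002,0,0,0,0.06],[0,0,0.001,0,0,0,0.06],[0,0,0,0,0,0,0.06]]'
```

```text
position: [633.6, 116.0, 79.4]
contact_force: [0.3, 0.2, -0.5]
clock: 12.65
position: [633.1, 115.7, 62.3]
ee_rot: [1.0, 0.0, -0.0, 0.0]
contact_force: [-0.0, -1.0, -1.5]
gripper_width: 62.7
grasp_force: 65.9
```

```bash
python3 -m pendant '[[0,0,0.001,0,0,0,0.06],[0,0,0.001,0,0,0,0.06],[0,0,0,0,0,0,0.06]]' | grep -E 'pos|cont'
python3 -m pendant '[[0,0,0,0,0,0,0.07],[0,0,0,0,0,0,0.08],[0,0,0,0,0,0,0.08],[0,0,0,0,0,0,0.08]]' | grep -E 'pos|cont|width'
```

```text
position: [633.4, 115.9, 61.9]
contact_force: [-2.3, -0.7, 6.5]
position: [633.0, 115.8, 60.0]
contact_force: [-0.2, 0.5, 0.8]
gripper_width: 79.7
```

```bash
python3 -m pendant '[[0,0,-0.03,0,0,0,0.08],[0,0,-0.03,0,0,0,0.08],[0,0,-0.03,0,0,0,0.08]]' | grep -E 'pos|cont'
python3 -m pendant '[[-0.01,0.035,0,0,0,0,0.08],[-0.012,0.042,0,0,0,0,0.08],[-0.012,0.042,0,0,0,0,0.08],[-0.012,0.042,0,0,0,0,0.08],[-0.012,0.042,0,0,0,0,0.08],[-0.012,0.042,0,0,0,0,0.08],[-0.012,0.042,0,0,0,0,0.08],[-0.012,0.042,0,0,0,0,0.08],[-0.012,0.042,0,0,0,0,0.08],[-0.012,0.042,0,0,0,0,0.08],[0,0,0,0,0,0,0.08],[0,0,0,0,0,0,0.08]]' | grep -E 'pos|cont'
python3 w.py padauk 320 237 70 9
```

```text
position: [632.9, 115.7, 151.0]
contact_force: [0.9, 0.6, -1.2]
position: [514.4, -298.2, 150.0]
contact_force: [-0.6, 0.3, -0.6]
tcp [ 514.9 -297.3  150.1]
padauk [ 513.9 -297.7] [320. 231.] 66 67 d [-1.  -0.4]
```

```bash
python3 -m pendant '[[-0.001,0,0.04,0,0,0,0.08],[0,0,0.04,0,0,0,0.08],[0,0,0.03,0,0,0,0.08],[0,0,0.015,0,0,0,0.08],[0,0,0,0,0,0,0.08],[0,0,0,0,0,0,0.06],[0,0,0,0,0,0,0.06],[0,0,0,0,0,0,0.06],[0,0,0,0,0,0,0.06],[0,0,0,0,0,0,0.06]]'
python3 -m pendant '[[0,0,-0.02,0,0,0,0.06],[0,0,-0.05,0,0,0,0.06],[0,0,-0.055,0,0,0,0.06],[0,0,0,0,0,0,0.06],[0,0,0,0,0,0,0.06]]'
```

```text
clock: 15.9
position: [515.2, -297.2, 26.9]
ee_rot: [1.0, 0.0, 0.001, 0.0]
contact_force: [-0.1, 3.4, 6.5]
gripper_width: 63.1
grasp_force: 66.2out of range
```

```bash
python3 -m pendant '[[0,0,-0.02,0,0,0,0.06],[0,0,-0.05,0,0,0,0.06],[0,0,-0.05,0,0,0,0.06],[0,0,0,0,0,0,0.06],[0,0,0,0,0,0,0.06]]'
python3 -m pendant '[[0.01,-0.036,0,0,0,0,0.06],[0.012,-0.042,0,0,0,0,0.06],[0.012,-0.042,0,0,0,0,0.06],[0.012,-0.042,0,0,0,0,0.06],[0.012,-0.042,0,0,0,0,0.06],[0.012,-0.042,0,0,0,0,0.06],[0.012,-0.042,0,0,0,0,0.06],[0.012,-0.042,0,0,0,0,0.06],[0.012,-0.042,0,0,0,0,0.06],[0.0125,-0.0415,0,0,0,0,0.06],[0,0,0,0,0,0,0.06],[0,0,0,0,0,0,0.06]]'
python3 - <<'E'
from h import *
snap('wrist','w5.png');snap('scene','s5.png'); a=cv2.imread('pics/w5.png')[130:430,150:490];b=cv2.imread('pics/s5.png')[150:300,300:470]
cv2.imwrite('pics/c5.png',np.hstack([cv2.resize(a,(400,353)),cv2.resize(b,(400,353))]))
E
```

```text
clock: 16.4
position: [514.4, -297.3, 147.0]
ee_rot: [1.0, -0.0, 0.002, 0.0]
contact_force: [-1.0, 0.3, -0.9]
gripper_width: 63.6
grasp_force: 66.0
clock: 17.6
position: [631.4, 116.9, 142.9]
ee_rot: [1.0, 0.001, -0.002, 0.001]
contact_force: [-0.8, 0.4, -0.4]
gripper_width: 63.1
grasp_force: 66.0
```

View pics/c5.png

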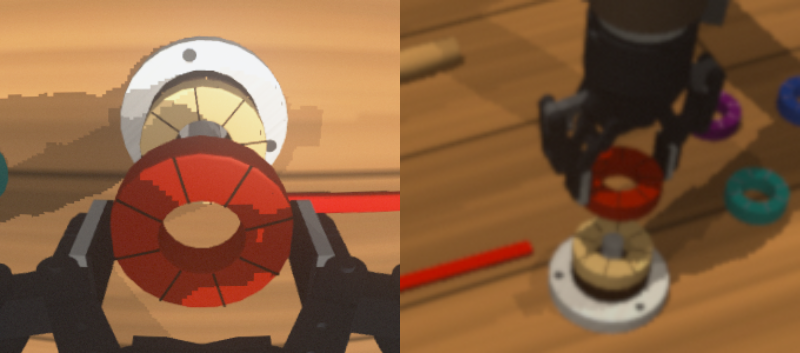

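The maple sits flat on the walnut; padauk held about level above the pin.

```bash
python3 -m pendant '[[0,0,0.04,0,0,0,0.06],[0,0,0.01,0,0,0,0.06],[0,0,0.006,0,0,0,0.06],[0,0,0.003,0,0,0,0.06],[0,0,0,0,0,0,0.06],[0,0,0,0,0,0,0.06]]' | grep -E 'pos|cont'
for i in 1 2; do python3 -m pendant '[[0,0,0.002,0,0,0,0.06],[0,0,0.001,0,0,0,0.06],[0,0,0,0,0,0,0.06]]'| grep -E 'pos|cont' ; done
```

```text
position: [633.2, 116.4, 87.5]
contact_force: [0.6, 0.2, -0.8]
position: [632.5, 116.3, 83.4]
contact_force: [0.2, 0.0, -0.2]
position: [632.6, 116.4, 80.9]
contact_force: [-0.5, 0.1, 3.9]
```

```bash
python3 -m pendant '[[0,0,0.001,0,0,0,0.06],[0,0,0,0,0,0,0.06],[0,0,0,0,0,0,0.07],[0,0,0,0,0,0,0.08],[0,0,0,0,0,0,0.08],[0,0,0,0,0,0,0.08]]' | grep -E 'pos|cont|wid'
python3 -m pendant '[[0,0,-0.02,0,0,0,0.08],[0,0,-0.03,0,0,0,0.08],[0,0,-0.03,0,0,0,0.08],[-0.02,-0.026,0,0,0,0,0.075],[-0.03,-0.036,0,0,0,0,0.075],[-0.03,-0.036,0,0,0,0,0.075],[-0.03,-0.036,0,0,0,0,0.072],[-0.036,-0.044,0,0,0,0,0.072],[0,0,0,0,0,0,0.072],[0,0,0,0,0,0,0.072],[0,0,0,0,0,0,0.072]]' | grep -E 'pos|cont|wid'
python3 w.py purple 320 237 70 9
python3 - <<'E'
from h import *
snap('wrist','w6.png')
E
```

```text
position: [632.4, 116.2, 78.9]
contact_force: [0.4, 0.0, -0.2]
gripper_width: 79.9
position: [491.1, 288.6, 159.2]
contact_force: [-0.2, -0.1, 0.8]
gripper_width: 72.3
tcp [491.4 288.2 159.2]
purple [485.2 293.5] [314. 234.] 56 57 d [-6.2  5.3]
```

View pics/w6.png

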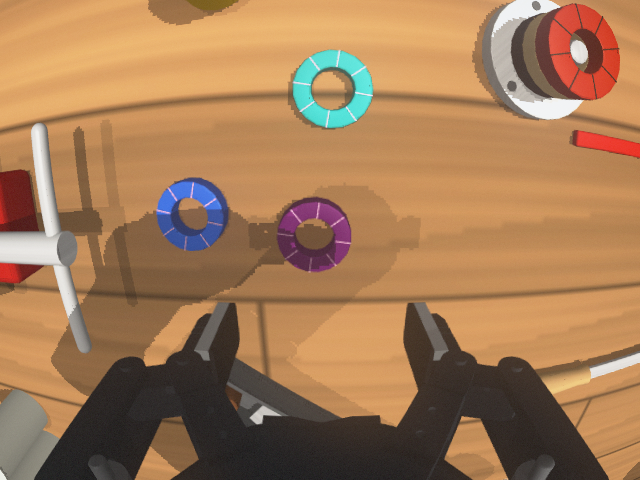

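The purple ring is at (314,234), clear of the blue ring at (192,215); the stack at (550,50) stands straight.

```bash
python3 -m pendant '[[-0.006,-0.0055,0.04,0,0,0,0.072],[0,0,0.04,0,0,0,0.072],[0,0,0.038,0,0,0,0.072],[0,0,0.015,0,0,0,0.072],[0,0,0,0,0,0,0.072],[0,0,0,0,0,0,0.05],[0,0,0,0,0,0,0.05],[0,0,0,0,0,0,0.05],[0,0,0,0,0,0,0.05],[0,0,0,0,0,0,0.05]]'
python3 -m pendant '[[0,0,-0.02,0,0,0,0.05],[0,0,-0.05,0,0,0,0.05],[0,0,-0.05,0,0,0,0.05],[0,0,0,0,0,0,0.05],[0,0,0,0,0,0,0.05]]'
```

```text
clock: 21.7
position: [485.6, 294.9, 27.6]
ee_rot: [1.0, 0.0, 0.001, -0.001]
contact_force: [-0.2, -0.6, 5.2]
gripper_width: 53.5
grasp_force: 63.4
clock: 22.2
position: [484.9, 294.9, 147.7]
ee_rot: [1.0, -0.0, 0.001, -0.001]
contact_force: [-0.3, -0.2, -1.4]
gripper_width: 53.3
grasp_force: 63.2
```

```bash
python3 -m pendant '[[0.0105,0.036,0,0,0,0,0.05],[0.0125,0.0385,0,0,0,0,0.05],[0.0125,0.0385,0,0,0,0,0.05],[0.0125,0.0385,0,0,0,0,0.05],[0.0125,0.0385,0,0,0,0,0.05],[0.0125,0.0385,0,0,0,0,0.05],[0.0125,0.0385,0,0,0,0,0.05],[0.0125,0.0385,0,0,0,0,0.05],[0.0125,0.0385,0,0,0,0,0.05],[0.0125,0.0385,0,0,0,0,0.05],[0.0125,0.0385,0,0,0,0,0.05],[0,0,0,0,0,0,0.05]]'
python3 - <<'E'
from h import *
snap('wrist','w7.png');snap('scene','s7.png'); a=cv2.imread('pics/w7.png')[130:430,150:490];b=cv2.imread('pics/s7.png')[180:330,200:370]
cv2.imwrite('pics/c7.png',np.hstack([cv2.resize(a,(400,353)),cv2.resize(b,(400,353))]))
E
```

```text
clock: 23.4
position: [620.0, -130.6, 143.3]
ee_rot: [1.0, -0.003, -0.002, 0.0]
contact_force: [0.0, 0.7, -1.6]
gripper_width: 53.3
grasp_force: 63.2
```

View pics/c7.png

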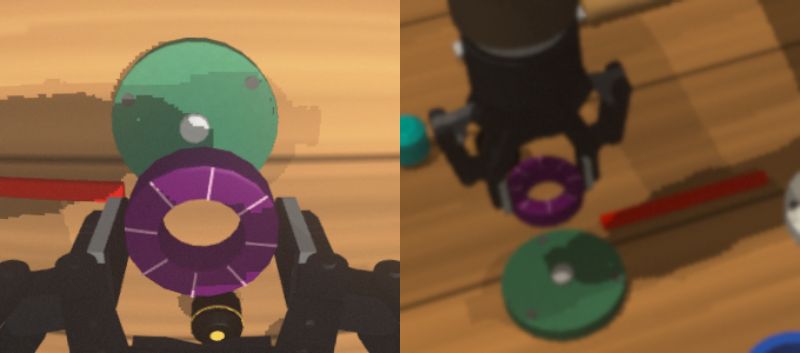

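Purple ring held above the green board, pin visible near wrist pixel (315,239). Measure the pin once settled.

```bash
python3 - <<'E'
from h import *
d=arm.get_image('wrist'); im=d['image']; h=cv2.cvtColor(im,cv2.COLOR_RGB2HSV)
m=((h[...,1]<50)&(h[...,2]>90)).astype(np.uint8); k=np.zeros_like(m); cv2.circle(k,(317,239),22,1,-1); m&=k
n,l,st,c=cv2.connectedComponentsWithStats(m); b=1+np.argmax(st[1:,4]); print(st[b],c[b])
print(onplane(d,*c[b],24,'wrist').round(1), onplane(d,321.5,320,140,'wrist').round(1), arm.read_state()['position'].round(1))
hp=((h[...,0]>135)&(h[...,0]<172)&(h[...,1]>60)).astype(np.uint8); cc=cv2.convexHull(max(cv2.findContours(hp,0,2)[0],key=cv2.contourArea)); M=cv2.moments(cc)
print(onplane(d,M['m10']/M['m00'],M['m01']/M['m00'],130,'wrist').round(1))
E
```

```text
[307 225  27  26 538] [319.68587361 236.92007435]
[ 620.9 -126.4   24. ] [ 628.  -127.6  140. ] [ 619.2 -126.4  144.2]
[ 622.3 -127.2  130. ]
```

```bash
python3 -m pendant '[[0,0,0.04,0,0,0,0.05],[0,0,0.03,0,0,0,0.05],[0,0,0.017,0,0,0,0.05],[0,0,0.008,0,0,0,0.05],[0,0,0.002,0,0,0,0.05],[0,0,0,0,0,0,0.05],[0,0,0,0,0,0,0.05]]' | grep -E 'pos|cont'
for i in 1 2; do python3 -m pendant '[[0,0,0.002,0,0,0,0.05],[0,0,0,0,0,0,0.05],[0,0,0,0,0,0,0.05]]'| grep -E 'pos|cont' ; done
```

```text
position: [621.2, -126.2, 50.6]
contact_force: [0.7, -0.2, -0.6]
position: [620.5, -126.6, 47.7]
contact_force: [-0.1, 0.1, -0.9]
position: [620.7, -126.6, 45.7]
contact_force: [-0.1, -0.2, 1.5]
```

```bash
python3 -m pendant '[[0,0,0.001,0,0,0,0.05],[0,0,0,0,0,0,0.05]]'| grep -E 'pos|cont'
python3 -m pendant '[[0,0,0,0,0,0,0.065],[0,0,0,0,0,0,0.075],[0,0,0,0,0,0,0.075],[0,0,0,0,0,0,0.075],[0,0,-0.02,0,0,0,0.075],[0,0,-0.04,0,0,0,0.075],[0,0,-0.04,0,0,0,0.075]]'| grep -E 'pos|cont|wid'
python3 -m pendant '[[-0.03,0,0,0,0,0,0.065],[-0.04,0.005,0,0,0,0,0.065],[-0.04,0.005,0,0,0,0,0.065],[-0.04,0.004,0,0,0,0,0.065],[0,0,0,0,0,0,0.065],[0,0,0,0,0,0,0.065],[0,0,0,0,0,0,0.065]]'| grep -E 'pos|cont|wid'
python3 w.py knob 320 230 60 22
python3 - <<'E'
from h import *
d=snap('wrist','w8.png'); im=d['image']; h=cv2.cvtColor(im,cv2.COLOR_RGB2HSV)
m=((h[...,0]>18)&(h[...,0]<35)&(h[...,1]>130)&(h[...,2]>150)).astype(np.uint8); k=np.zeros_like(m); cv2.circle(k,(320,235),60,1,-1)
n,l,st,c=cv2.connectedComponentsWithStats(m&k); b=1+np.argmax(st[1:,4]); print(st[b],c[b],onplane(d,*c[b],40,'wrist').round(1))
E
```

```text
position: [620.7, -126.6, 45.7]
contact_force: [-3.0, -0.6, 7.8]
position: [619.8, -126.6, 144.4]
contact_force: [0.6, -0.5, 0.8]
gripper_width: 75.1
position: [471.6, -140.5, 144.7]
contact_force: [1.5, -0.9, -0.1]
gripper_width: 65.2
tcp [ 471.7 -140.4  144.5]
knob [ 469.9 -140.8] [321. 241.] 38 43 d [-1.8 -0.3]
[315 246  14  12 108] [321.84259259 251.21296296] [ 469.8 -141.    40. ]
```

View pics/w8.png

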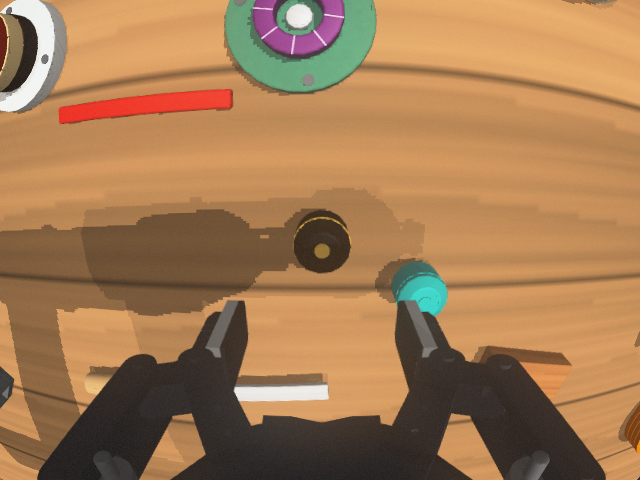

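The knob (321,241) is it, brass dot at (322,251); the turquoise one at (420,285) is near the right finger, so I turn the tool 25.5° before descending.

```bash
python3 -m pendant '[[-0.0015,0.0003,0,0,0,-8.5,0.06],[0,0,0,0,0,-8.5,0.06],[0,0,0,0,0,-8.5,0.06],[0,0,0.04,0,0,0,0.06],[0,0,0.04,0,0,0,0.06],[0,0,0.02,0,0,0,0.06],[0,0,0.01,0,0,0,0.06],[0,0,0,0,0,0,0.06]]'
python3 -m pendant '[[0,0,0,0,0,0,0.03],[0,0,0,0,0,0,0.03],[0,0,0,0,0,0,0.03],[0,0,0,0,0,0,0.03],[0,0,0,0,0,0,0.03],[0,0,0,0,0,0,0.03]]'
```

```text
clock: 27.35
position: [468.9, -140.8, 33.0]
ee_rot: [0.975, 0.221, -0.001, -0.0]
contact_force: [-0.8, 1.1, 0.9]
gripper_width: 60.1
grasp_force: 0.0
clock: 27.95
position: [470.1, -140.8, 35.7]
ee_rot: [0.975, 0.221, 0.002, 0.0]
contact_force: [0.3, 0.6, 7.0]
gripper_width: 36.1
grasp_force: 60.5
```

```bash
python3 -m pendant '[[0,0,-0.02,0,0,0,0.03],[0,0,-0.04,0,0,0,0.03],[0,0,-0.04,0,0,0,0.03],[0,0,0,0,0,8.5,0.03],[0,0,0,0,0,8.5,0.03],[0,0,0,0,0,8.5,0.03],[0.03,-0.0025,0,0,0,0,0.03],[0.04,-0.004,0,0,0,0,0.03],[0.04,-0.004,0,0,0,0,0.03],[0.0405,-0.004,0,0,0,0,0.03],[0,0,0,0,0,0,0.03],[0,0,0,0,0,0,0.03]]'
python3 - <<'E'
from h import *
d=arm.get_image('wrist')
snap('wrist','w9.png');snap('scene','s9.png'); a=cv2.imread('pics/w9.png')[130:430,150:490];b=cv2.imread('pics/s9.png')[180:330,200:370]
cv2.imwrite('pics/c9.png',np.hstack([cv2.resize(a,(400,353)),cv2.resize(b,(400,353))]))
print(arm.read_state()['position'])
h=cv2.cvtColor(d['image'],cv2.COLOR_RGB2HSV); hp=((h[...,0]>135)&(h[...,0]<172)&(h[...,1]>60)).astype(np.uint8); cc=cv2.convexHull(max(cv2.findContours(hp,0,2)[0],key=cv2.contourArea)); M=cv2.moments(cc); print(cv2.boundingRect(cc))
print('ring',onplane(d,M['m10']/M['m00'],M['m01']/M['m00'],27,'wrist').round(1))
E
```

```text
clock: 29.15
position: [619.1, -126.1, 133.3]
ee_rot: [1.0, -0.0, -0.001, -0.0]
contact_force: [-1.1, 1.0, 0.0]
gripper_width: 35.5
grasp_force: 60.0
[ 618.12877642 -126.47926005  134.34739369]
(278, 202, 88, 80)
ring [ 621.5 -126.6   27. ]
```

View pics/c9.png

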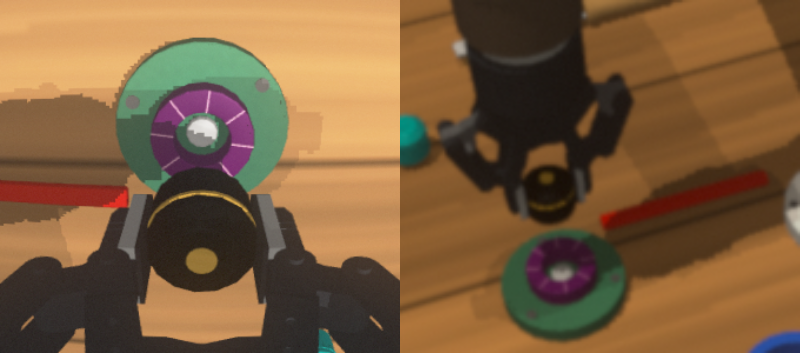

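```bash
python3 - <<'E'
from h import *
d=arm.get_image('wrist'); h=cv2.cvtColor(d['image'],cv2.COLOR_RGB2HSV)
m=((h[...,0]>18)&(h[...,0]<35)&(h[...,1]>100)&(h[...,2]>110)).astype(np.uint8); k=np.zeros_like(m); cv2.circle(k,(321,352),20,1,-1)
n,l,st,c=cv2.connectedComponentsWithStats(m&k); b=1+np.argmax(st[1:,4]); p=arm.read_state()['position']; print(p,st[b],c[b],onplane(d,*c[b],p[2]+5,'wrist').round(1))
E
```

```text
[ 618.25156994 -126.47118815  134.58291977] [308 341  27  22 449] [320.99554566 351.43429844] [ 618.6 -126.5  139.6]
```

```bash
python3 -m pendant '[[0,0,0.03,0,0,0,0.03],[0,0,0.017,0,0,0,0.03],[0,0,0.008,0,0,0,0.03],[0,0,0,0,0,0,0.03],[0,0,0,0,0,0,0.03],[0,0,0,0,0,0,0.03]]'
python3 - <<'E'
from h import *
d=arm.get_image('wrist'); h=cv2.cvtColor(d['image'],cv2.COLOR_RGB2HSV)
m=((h[...,0]>18)&(h[...,0]<35)&(h[...,1]>100)&(h[...,2]>110)).astype(np.uint8); k=np.zeros_like(m); cv2.circle(k,(321,352),22,1,-1)
n,l,st,c=cv2.connectedComponentsWithStats(m&k); b=1+np.argmax(st[1:,4]); p=arm.read_state()['position']; print(p,c[b],onplane(d,*c[b],p[2]+5,'wrist').round(1))
E
```

```text
clock: 29.95
position: [620.1, -126.4, 80.7]
ee_rot: [1.0, 0.0, 0.001, 0.0]
contact_force: [0.1, -0.1, -0.2]
gripper_width: 35.9
grasp_force: 60.0
[ 620.03123999 -126.34688699   80.58643455] [321.02008929 351.47767857] [ 620.3 -126.4   85.6]
```

Add 1 mm in x and lower in steps.

```bash
python3 -m pendant '[[0.001,0,0.004,0,0,0,0.03],[0,0,0.004,0,0,0,0.03],[0,0,0.002,0,0,0,0.03],[0,0,0,0,0,0,0.03],[0,0,0,0,0,0,0.03]]'| grep -E 'pos|cont'
for i in 1 2 3; do python3 -m pendant '[[0,0,0.002,0,0,0,0.03],[0,0,0,0,0,0,0.03],[0,0,0,0,0,0,0.03]]'| grep -E 'pos|cont' ; done
```

```text
position: [620.4, -126.4, 69.1]
contact_force: [0.4, -0.6, -0.4]
position: [620.4, -126.3, 67.3]
contact_force: [0.4, 0.0, -0.7]
position: [620.4, -126.3, 65.2]
contact_force: [-0.3, 0.4, -1.1]
position: [620.7, -126.4, 63.8]
contact_force: [-0.9, 0.6, 2.8]
```

```bash
python3 -m pendant '[[0,0,0.0005,0,0,0,0.03],[0,0,0,0,0,0,0.04],[0,0,0,0,0,0,0.055],[0,0,0,0,0,0,0.055],[0,0,0,0,0,0,0.055]]'| grep -E 'pos|cont|wid'
python3 -m pendant '[[0,0,-0.015,0,0,0,0.055],[0,0,-0.03,0,0,0,0.055],[0,0,-0.04,0,0,0,0.055],[0,0,-0.04,0,0,0,0.055],[-0.03,-0.03,0,0,0,0,0.055],[-0.035,-0.035,0,0,0,0,0.055],[-0.035,-0.035,0,0,0,0,0.055],[-0.03,-0.03,0,0,0,0,0.055],[0,0,0,0,0,0,0.055],[0,0,0,0,0,0,0.055]]'| grep -E 'pos|cont|wid'
python3 - <<'E'
from h import *
w=snap('wrist','wA.png');s=snap('scene','sA.png');t=snap('top','tA.png')
a=cv2.imread('pics/wA.png')[0:200]; b=cv2.imread('pics/sA.png')[200:340,220:440]
cv2.imwrite('pics/cA.png',np.vstack([cv2.resize(a,(700,219)),cv2.resize(b,(580,369))[:, :].copy() if 0 else cv2.copyMakeBorder(cv2.resize(b,(580,369)),0,0,0,120,0)]))
E
```

```text
position: [620.2, -126.4, 62.5]
contact_force: [0.4, -0.1, 1.2]
gripper_width: 55.2
position: [490.2, 4.3, 188.4]
contact_force: [0.6, 0.2, 0.8]
gripper_width: 54.9
```

View pics/cA.png

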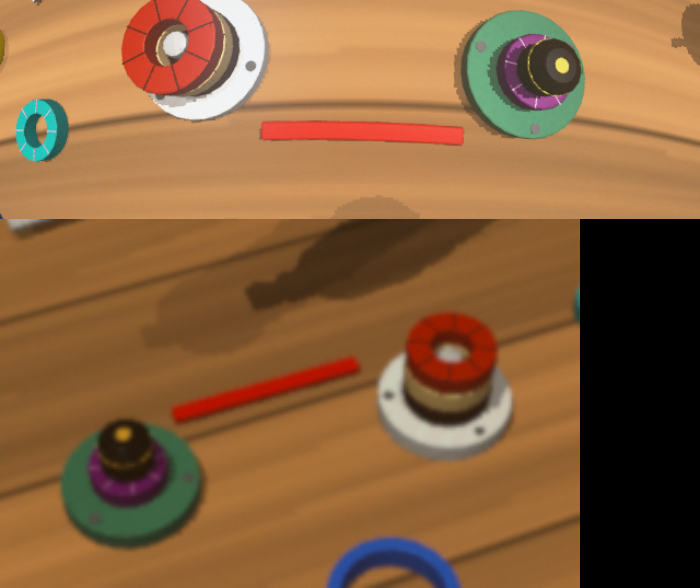

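View pics/tA.png

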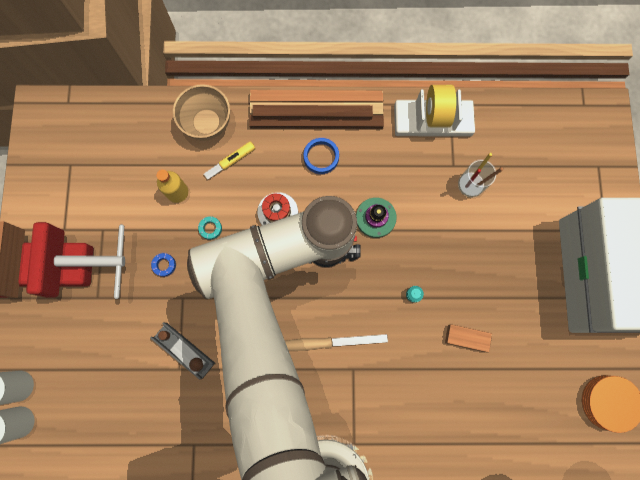

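Both stacks sit flat (padauk, maple, walnut at (277,208); knob on purple at (377,213) in the top view), and the bottle and jar still stand.

```bash
python3 -c "
from bench import arm
print(arm.job_done())"
```

```text
the job is handed in; nothing more can be done
None
```

The job is handed in: walnut, maple and padauk are stacked in that order on the aluminium board, and the purple ring with the black knob is on the green board. All lie flat in the last pictures, with the glue bottle and pencil jar still standing.

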